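Set electrode tweezers to their marked gap around a sample tube

TASK

Pick up the electrode tweezers by their grip plates, keep them nearly fully open and level, and reach the tips through the orange gate so that the two discs stand one on each side of the sample tube, facing its middle. Only then squeeze until the pointer lines up with the white line of the sliding mark, with no disc touching the tube, and hold that gap steady for at least 3 seconds; finish still holding the tweezers squeezed there, clear of the stand. Leave the tube standing in its socket and the other things where they are.

Things in the scene. Friction and masses are not known exactly. Their poses are not given: they have to be found in the camera images.
- tweezers_grip (a point): Point midway between the tweezers' two ribbed black grip plates (36 long, 14 high; 43 mm wide over their outsides when open), half-way up, 40 mm above the bench at the start. y axis: from heel to tips; x: from left leg to right leg; z up. Grip across x from above; closing to about 39 mm is enough to carry. Free height of 27 mm under the plates.
- tweezers: Steel electrode tweezers, 245 long, about 90 g, lying level on the rest; origin 5 mm under the grip point, same axes. A black heel block (20 wide, 22 long, 10 high, 107 behind the grip point) carries two legs (4 thick, 10 high) in a V, hinged 100 behind the grip point, sprung open: the plates take 4 N to start moving, 15 N when 16 mm nearer. Both legs move alike.
- disc_left (a point): Centre of the inner face of the left leg's round upright aluminium disc (16 diameter, 4 thick), 124 mm ahead of the grip point and level with it. The discs' inner faces are 55 mm apart when open.
- disc_right (a point): Centre of the inner face of the right leg's disc, likewise.
- pointer (a point): Top of the dark steel pointer fin (2.5 thick, 8 long) standing up on the right leg, 53 mm ahead of the grip point and 17 mm above it. It runs along the near edge of the white tongue.
- mark (a point): Point on the white line (2.5 wide) of the dark slide that sits on the white tongue, which is fixed to the left leg and crosses over the right. x axis: along the tongue, left to right. The pointer starts 13 to 24 mm right of the line and moves left some 1.5 mm for each mm the plates close; at the marked gap (discs 20 to 36 mm apart) both have the same x in this frame.
- rider (a joint): Where the slide with the mark has been set along the tongue: 0 to 0.011 m, growing to the right (wider gap). It stays put during the job.
- leg_right (a joint): Squeeze of the right leg: 0 fully open, up to 0.1 rad (the left leg turns alike; the disc gap shrinks by 0.45 m per rad).
- stand_target (a point): Point on the sample tube's axis, fixed to the stand, 60 mm above the bench: the height for the disc centres. y axis: the way the tips go in through the gate; x to the right of it; z up.
- gate_middle (a point): Middle of the orange gate's opening, 45 mm before the tube's axis, 60 mm above the bench; axes as stand_target. Two posts (12 wide, 8 thick) 92 mm apart inside; lintel underside 94, top 104 mm above the bench; free from 8 mm up.
- stand: The fixed stand, dark base with an orange gate; origin on the bench under the tube, axes as stand_target. Base plate 125 (x) by 100 (y), 8 thick, reaching 60 mm before and 40 behind the tube; socket block under the tube 34 square, top 30 mm above the bench.
- tube_middle (a point): Sample tube standing loosely in the socket: 9 mm diameter, 62 long, white with a blue cap (12 diameter, 8 high). This point is on its axis, 60 mm above the bench and 44 above its foot.
- tube: The same sample tube; origin at the middle of its foot, 16 mm above the bench.
- rest: The fixed blue plastic rest under the tweezers, origin on the bench under the grip point, axes as the tweezers. Base plate 70 by 240, 6 thick; front bar 80 wide, top at 35 mm, 92 ahead of the origin; heel block 104 behind it, top at 35 mm, with lips to 41 mm either side of the heel.
- beaker: Bystander: glass beaker, 68 diameter, 90 high, origin under it.
- tip_box: Bystander: white box of pipette tips, 85 by 120, 80 high, origin under it.
- tube_rack: Bystander: green rack, 90 by 180, 30 high (tubes to 42), origin under it.
Mind the look-alikes: they are no part of the job. Of the things that look like the rest, take the one that is farthest from the robot's base at the start.

How it is judged:
On the way, in this order (a step that is already met when the one before it is completed fails the run):
1. the tweezers are lifted off the rest by the fingers, at least 12 mm (height (world z) of tweezers_grip above 0.052 m and contact force between tweezers and rest below 0.2 N and contact force between the fingers and tweezers above 2 N), for 0.2 s.
2. the discs have come through the gate, heel outside, one each side of the tube, the pointer still over 4 mm short of the mark (x of disc_right in the frame of stand_target above 0.0055 m and x of disc_left in the frame of stand_target below -0.0055 m and y of disc_left in the frame of stand_target between -0.008 and 0.008 m and z of disc_left in the frame of stand_target between -0.008 and 0.008 m and y of disc_right in the frame of stand_target between -0.008 and 0.008 m and z of disc_right in the frame of stand_target between -0.008 and 0.008 m and y of tweezers_grip in the frame of gate_middle below -0.02 m and x of pointer in the frame of mark above 0.004 m), for 0.1 s.
3. squeezed until the pointer is within 2 mm of the mark, discs at the tube, held so for 2 s (x of disc_right in the frame of stand_target above 0.0055 m and x of disc_left in the frame of stand_target below -0.0055 m and y of disc_left in the frame of stand_target between -0.008 and 0.008 m and z of disc_left in the frame of stand_target between -0.008 and 0.008 m and y of disc_right in the frame of stand_target between -0.008 and 0.008 m and z of disc_right in the frame of stand_target between -0.008 and 0.008 m and x of pointer in the frame of mark between -0.002 and 0.002 m and contact force between tweezers and tube below 0.3 N and contact force between tweezers and stand below 0.3 N and contact force between tweezers and rest below 0.3 N), for 2 s.
At the end, for the whole second after the job is handed in: Tweezers held in the fingers, still, through the gate, not on tube, stand or rest (under 0.3 N); discs on either side of the standing tube, within 8 mm of its middle in height and along the tips; pointer within 2 mm of the mark, leg under 0.02 rad/s (all of step 3 and contact force between the fingers and tweezers above 2 N and velocity of joint leg_right between -0.02 and 0.02 rad/s and y of tweezers_grip in the frame of gate_middle below -0.02 m and linear speed of tweezers below 0.02 m/s and angle between tube's own z axis and vertical below 0.2 rad and distance between tube_middle and stand_target below 0.008 m); the arm keeps its last pose, push and grip.
It fails at once if the tube is tipped or pulled out of its socket (angle between tube's own z axis and vertical above 0.3 rad or distance of tube from where it was at the start of the episode above 0.012 m).
It fails at once if a bystander is moved over 20 mm (distance of any of beaker, tip_box, tube_rack from where it was at the start of the episode above 0.02 m).
It also fails if it takes over 48 s, if anything falls off the work surface, if the arm or the gripper's body presses on something with over 40 N, if the wrist force passes 120 N, or if a joint passes its speed limit or range.

ROBOT

A 6-joint arm with a two-finger parallel gripper is mounted at the origin on the work surface. World frame = base frame: x ahead of the robot, y to its left, z up, the work surface at z = 0. Lengths are in m, angles in rad, forces in N, time in s.
With the tool pointing down it reaches from about 0.3 to 1 m from the base axis. Payload 5.1 kg.
Tool frame: the origin (TCP) lies on the mounting face of the last link; the fingertips stand 190 mm ahead of it and the grasp point (between the pads) lies 171 mm ahead of it; z points along the fingers, y is the line along which they close (so a half turn about z gives the same grasp; the last joint's range is limited). The gripper opens to 95 mm and grips with 3 to 60 N. Pads are 20 mm wide; open, the fingers measure 119 mm over their backs; the gripper's body (75 mm by 180 mm) begins 59 mm behind the grasp point.
Start: joints at [1.119, 0.124, 1.65, -0, 1.367, -0.083], TCP at [0.234, 0.606, 0.405] pointing down, gripper open.
Joint ranges: [-2.61, 2.61], [-1.02, 2.33], [0.03, 2.71], [-1.35, 4.49], [0.32, 2.68], [-2.91, 2.91]. Speed limits (rad/s): [2.57, 2.57, 3.14, 3.14, 3.14, 3.14].

INTERFACE

Orientations are given as a rotation vector (axis times angle).
In Python, from station import get_state, grab_frame, get_calibration, job_done gives the robot as it stands.
- The arm moves only by the tool play_rows, never from a script. Its argument "plan" is a list that holds one entry, the list of rows, each a list of 7 numbers: the shift along the tool's x, y, z in cm, then the turn, a rotation vector about the tool's x, y, z in degrees, then the gripper command: -1 is shut, 1 is fully open, values between are in proportion. A call has 1 to 12 rows; each row is the pose to reach, as a shift and turn from the pose commanded when the call began, along the tool's axes at that moment; what a row does not reach only later rows make up. A row lasts 1/12 s, in which the tool goes at most 41.7 mm and 7.16 degrees, less where a joint would pass 70% of its speed; a pose out of reach is approached as far as the arm can. A call with a gripper value outside its range is refused whole. The fingers move at their own pace and stop on an object; "newtons" is the grip in N (left out, the last holds). Time passes only in rows, so rows that repeat a pose let the fingers close. It gives the time, the measured TCP pose, the force, the opening and the grip force at its end, in the units of the state.
- get_state(): the state, without advancing time (a new reading comes with each control period).
- grab_frame(name): name is "scene" or "side" or "wrist"; returns (picture, depth): 420x560x3 uint8, blue, green, red; 420x560 float32, m along the optical axis (not along the pixel's ray), 0 where there is no reading.
- get_calibration(name): a dict with "fx", "fy", "cx", "cy" (pixels), "T" (4x4, takes a point from camera to world coordinates). Camera axes: x right, y up, looking along -z (the intrinsics and any distortion apply to the point x, -y, -z); pixel columns grow to the right and rows downward; lengths in m; the calibration is good to about 2 mm. The wrist camera is an equidistant fisheye: a pixel r from the principal point sees the ray r / f radians off the axis. A picture is of the moment at which its call begins: read the wrist's pose just before it. get_calibration takes no time and is no camera call; for the wrist camera it gives the pose at the moment of the call.
- job_done(): hands the job in; it is judged then, once.
The state is a dict: "t": time; "joint_pos": joint angles; "qvel": joint speeds; "joint_efforts": joint torques, N m; "ee_pos": TCP position; "tcp_rot": TCP orientation; "wrist_force": force on the tool from outside, world axes, zero at the start; "wrist_torque": the same for the moment, N m; "grip_width": finger opening in m; "grip_force": force on a finger pad.
Only numpy, scipy, OpenCV 4.12 (cv2) and the standard library are available. Lean on these libraries where they do the work, as an engineer would, in place of code of your own. Each camera call takes 0.05 s, during which the arm holds its last target. There are 200 camera calls.

## Working session

There is one attempt and no reset: what is moved stays moved. The work goes in short steps, Python scripts to look and compute and a tool call to move; the robot and the scene stay as the last step left them, time stands still between calls to the robot, and variables do not carry over. Pictures are saved under pics/ and viewed, at most 13 in all, crops included, and the job is handed in when it is done.

Besides the shell and the picture viewer there is one more tool, called after "Call:" in YAML: its name, and indented under it one key for each argument. play_rows: Moves the arm, as the interface text tells. Its arguments: {"type":"object","properties":{"plan":{"type":"array"},"newtons":{"type":"number"}},"required":["plan"]}

```bash
ls; mkdir -p pics
cat > h.py <<'E'
import numpy as np, cv2
from station import *
def shot(n):
    c=get_calibration(n); p,d=grab_frame(n); return p,d,c
def world(c,u,v,z):  # pinhole depth
    q=np.array([(u-c['cx'])/c['fx']*z,-(v-c['cy'])/c['fy']*z,-z,1]); return (c['T']@q)[:3]
def cloud(c,d):
    v,u=np.mgrid[0:d.shape[0],0:d.shape[1]]
    q=np.stack([(u-c['cx'])/c['fx']*d,-(v-c['cy'])/c['fy']*d,-d,np.ones_like(d)],-1); return (q@c['T'].T)[...,:3]
E
python3 - <<'E'
from h import *
print(get_state())
for n in ['scene','side']:
    p,d,c=shot(n); cv2.imwrite(f'pics/{n}0.png',p); np.savez(f'{n}0.npz',p=p,d=d,T=c['T']); print(n,{k:np.round(c[k],4).tolist() for k in c},(d>0).mean())
E
```

```text
pics
{'t': 0.0, 'joint_pos': array([ 1.11941896e+00,  1.24472209e-01,  1.65163121e+00, -3.85690068e-07,
        1.36750607e+00, -8.26030584e-02]), 'qvel': array([ 7.32849238e-05,  3.40235569e-04,  1.29270445e-03, -7.94525335e-04,
        9.50453931e-04, -2.59021699e-04]), 'joint_efforts': array([-4.50183916e-04, -4.17599809e+01, -3.59932494e+01,  7.73456460e-02,
        4.91215044e-02, -1.56649380e-04]), 'ee_pos': array([0.23422866, 0.60606763, 0.40353325]), 'tcp_rot': array([-5.75894625e-01, -3.08781472e+00,  3.05543064e-03]), 'wrist_force': array([0.16305938, 0.94825494, 0.38746379]), 'wrist_torque': array([ 0.02696297,  0.03894628, -0.01248891]), 'grip_force': 0.0, 'grip_width': 0.094677659853944}
scene {'fx': 394.8804, 'fy': 394.8804, 'cx': 279.6881, 'cy': 210.3792, 'T': [[-0.5762, -0.4623, 0.674, 1.221], [0.8172, -0.3398, 0.4655, 0.4457], [0.0138, 0.819, 0.5736, 0.6868], [0.0, 0.0, 0.0, 1.0]]} 0.9904464285714286
side {'fx': 529.411, 'fy': 529.411, 'cx': 272.4322, 'cy': 201.7841, 'T': [[-0.9992, 0.0253, -0.0295, 0.495], [-0.0382, -0.5009, 0.8647, 1.0133], [0.0071, 0.8651, 0.5015, 0.6819], [0.0, 0.0, 0.0, 1.0]]} 0.9957568027210885
```

View pics/scene0.png

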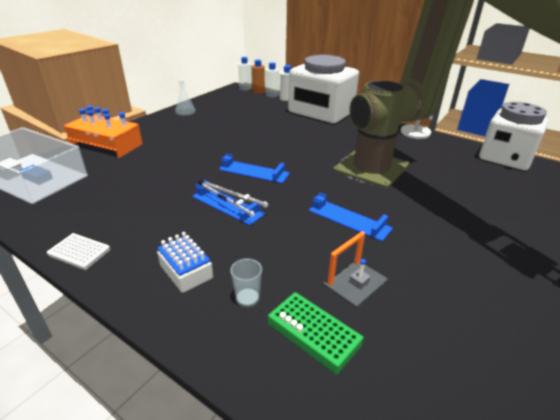

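View pics/side0.png

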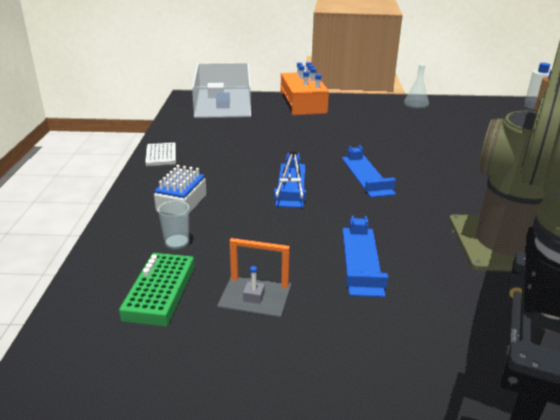

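The scene picture shows the tweezers on the blue rest at (230,200) and the stand with its gate at (355,275). In the side picture they are at (291,180) and (255,285), with the heel at the far end. Two empty rests are look-alikes. Next I'll measure.

Run:
```python
from h import *
for n in ['scene','side']:
    f=np.load(n+'0.npz'); p,d=f['p'],f['d']; c=get_calibration(n); W=cloud(c,d)
    hsv=cv2.cvtColor(p,cv2.COLOR_BGR2HSV); H,S,V=cv2.split(hsv)
    near=(W[...,0]>0)&(W[...,0]<1)&(abs(W[...,1])<.9)&(W[...,2]<.2)&(d>0)
    for nm,m in [('blue',(abs(H.astype(int)-110)<10)&(S>150)&(V>60)),('orange',(H<15)&(S>180)&(V>120)),('green',(abs(H.astype(int)-65)<15)&(S>120))]:
        k,lab,st,cen=cv2.connectedComponentsWithStats((m&near).astype(np.uint8))
        for i in range(1,k):
            if st[i,4]<25: continue
            P=W[lab==i]; 
            r=cv2.minAreaRect(P[:,:2].astype(np.float32)*1000)
            print(n,nm,st[i].tolist(),'mean',P.mean(0).round(3),'zmax',P[:,2].max().round(3),'rect',np.round(r[0]),np.round(r[1]),round(r[2],1))
            if nm=='orange':
                top=P[P[:,2]>.09]; 
                if len(top)>5: print('   lintel',np.round(cv2.minAreaRect(top[:,:2].astype(np.float32)*1000),1) if 0 else cv2.minAreaRect(top[:,:2].astype(np.float32)*1000))
```

```text
scene blue [219, 154, 71, 29, 950] mean [ 0.279 -0.32   0.012] zmax 0.044 rect [ 256. -343.] [153. 271.] 18.5
scene blue [193, 183, 72, 42, 959] mean [ 0.5   -0.246  0.012] zmax 0.043 rect [ 477. -280.] [293. 100.] 86.3
scene blue [221, 193, 13, 6, 30] mean [ 0.457 -0.287  0.009] zmax 0.049 rect [ 467. -275.] [93. 36.] 44.5
scene blue [309, 193, 84, 48, 1476] mean [0.336 0.084 0.012] zmax 0.046 rect [315.  68.] [138. 266.] 3.6
scene blue [157, 246, 53, 29, 327] mean [ 0.786 -0.125  0.059] zmax 0.063 rect [ 741. -178.] [191. 111.] 73.4
scene orange [94, 124, 48, 33, 711] mean [ 0.441 -0.813  0.042] zmax 0.084 rect [ 437. -851.] [139. 116.] 9.1
scene orange [328, 234, 36, 50, 361] mean [0.554 0.174 0.067] zmax 0.106 rect [507. 157.] [195.  71.] 23.8
   lintel ((551.1759643554688, 175.47021484375), (9.424601554870605, 115.96678924560547), 79.61116027832031)
scene green [268, 292, 96, 82, 3720] mean [0.751 0.217 0.027] zmax 0.035 rect [731. 199.] [199. 117.] 83.8
side blue [342, 145, 54, 52, 1286] mean [ 0.276 -0.308  0.015] zmax 0.045 rect [ 271. -359.] [104. 325.] 12.4
side blue [274, 
[... 353 characters left out ...]
-0.114  0.06 ] zmax 0.065 rect [ 794. -150.] [116. 139.] 74.2
side blue [343, 216, 45, 81, 2554] mean [0.334 0.095 0.014] zmax 0.044 rect [332.  52.] [304.  79.] 88.4
side blue [250, 266, 7, 6, 35] mean [0.557 0.219 0.075] zmax 0.081 rect [561. 168.] [ 11. 117.] 3.9
side orange [287, 84, 41, 30, 841] mean [ 0.431 -0.805  0.046] zmax 0.088 rect [ 436. -849.] [130. 124.] 10.7
side orange [230, 239, 59, 48, 679] mean [0.549 0.179 0.075] zmax 0.108 rect [549. 178.] [ 12. 116.] 78.6
   lintel ((548.5438842773438, 177.30154418945312), (11.737695693969727, 115.66214752197266), 79.0185317993164)
side green [119, 253, 75, 73, 3373] mean [0.739 0.231 0.027] zmax 0.035 rect [749. 189.] [221. 109.] 83.1
```

```bash
cat >> h.py <<'E'
from scipy.spatial.transform import Rotation as R
def pose():
    s=get_state(); return s['ee_pos'],R.from_rotvec(s['tcp_rot']),s
def downrot(a):  # tool z down, tool x along world heading a (rad)
    x=np.array([np.cos(a),np.sin(a),0]); z=np.array([0,0,-1.]); return R.from_matrix(np.stack([x,np.cross(z,x),z],1))
def delta(tp,tR):
    p,r,s=pose(); return (r.inv().apply(np.array(tp)-p)*100).round(2), np.degrees((r.inv()*tR).as_rotvec()).round(2)
E
python3 - <<'E'
from h import *
A=[]
for n in ['scene','side']:
    f=np.load(n+'0.npz'); p,d=f['p'],f['d']; c=get_calibration(n); W=cloud(c,d)
    H,S,V=cv2.split(cv2.cvtColor(p,cv2.COLOR_BGR2HSV)); 
    m=(abs(H.astype(int)-110)<10)&(S>150)&(V>60)&(abs(W[...,0]-.49)<.09)&(abs(W[...,1]+.27)<.2)
    v,u=np.nonzero(m&(W[...,2]<.015)); P=np.array([W[a,b] for a,b in zip(v,u)]); A.append(P)
    print(n,cv2.minAreaRect(P[:,:2].astype(np.float32)*1000))
    q=(W[...,2]>.02)&m; X=W[q]; ys=X[:,1]; print('high blue y clusters',np.histogram(ys,8),X[ys<np.median(ys)].mean(0))
    q=(S<70)&(V>90)&(abs(W[...,0]-.49)<.08)&(abs(W[...,1]+.27)<.2)&(W[...,2]>.02); X=W[q]
    print('steel',len(X),cv2.minAreaRect(X[:,:2].astype(np.float32)*1000))
print(cv2.minAreaRect(np.concatenate(A)[:,:2].astype(np.float32)*1000))
p,r,s=pose(); M=r.as_matrix(); print(M.round(3)); c=get_calibration('wrist'); print({k:np.round(c[k],3).tolist() for k in c})
Tc=np.eye(4);Tc[:3,:3]=M;Tc[:3,3]=p; print((np.linalg.inv(Tc)@c['T']).round(3))
for a in (90,-90): print(a,delta([.49,-.27,.40],downrot(np.radians(a))))
E
```

```text
scene ((476.650390625, -280.2789306640625), (293.1201171875, 98.7525634765625), 86.59252166748047)
high blue y clusters (array([ 66,   6,   1,   5,  13,   1,   1, 105]), array([-0.37402368, -0.34651227, -0.31900087, -0.29148946, -0.26397806,
       -0.23646665, -0.20895525, -0.18144384, -0.15393244])) [ 0.50264002 -0.32415162  0.03343116]
steel 372 ((494.0143127441406, -241.71482849121094), (70.25603485107422, 232.04122924804688), 0.8852927088737488)
side ((487.1817932128906, -295.05206298828125), (326.30218505859375, 76.62258911132812), 87.64300537109375)
high blue y clusters (array([ 38,  18,   0,   3,   5,   0,   0, 174]), array([-0.37463096, -0.34655115, -0.31847133, -0.29039151, -0.2623117 ,
       -0.23423188, -0.20615206, -0.17807225, -0.14999243])) [ 0.4871951  -0.25897119  0.03475262]
steel 255 ((495.1487121582031, -240.13119506835938), (64.22593688964844, 231.42233276367188), 1.0143388509750366)
((475.8719482421875, -294.04498291015625), (326.1513977050781, 98.77118682861328), 86.61366271972656)
[[-0.933  0.36  -0.001]
 [ 0.36   0.933 -0.002]
 [ 0.    -0.002 -1.   ]]
{'fx': 325.192, 'fy': 325.192, 'cx': 283.658, 'cy': 211.039, 'T': [[0.36, -0.897, -0.257, 0.162], [0.933, 0.345, 0.101, 0.634], [-0.002, -0.277, 0.961, 0.384], [0.0, 0.0, 0.0, 1.0]]}
[[ 0.001  0.961  0.277  0.078]
 [ 1.    -0.001 -0.    -0.   ]
 [ 0.     0.277 -0.961  0.02 ]
 [ 0.     0.     0.     1.   ]]
90 (array([-55.44, -72.5 ,   0.49]), array([-1.000e-01,  6.000e-02,  6.887e+01]))
-90 (array([-55.44, -72.5 ,   0.49]), array([-6.0000e-02, -1.1000e-01, -1.1113e+02]))
```

Call:
play_rows:
  plan:
    - [[-55.4,-71.1,4.5,0,0,69,1],[-55.4,-71.1,4.5,0,0,69,1],[-55.4,-71.1,4.5,0,0,69,1],[-55.4,-71.1,4.5,0,0,69,1],[-55.4,-71.1,4.5,0,0,69,1],[-55.4,-71.1,4.5,0,0,69,1],[-55.4,-71.1,4.5,0,0,69,1],[-55.4,-71.1,4.5,0,0,69,1],[-55.4,-71.1,4.5,0,0,69,1],[-55.4,-71.1,4.5,0,0,69,1],[-55.4,-71.1,4.5,0,0,69,1],[-55.4,-71.1,4.5,0,0,69,1]]

```text
t: 1.1
ee_pos: [0.3783, 0.1263, 0.3795]
tcp_rot: [2.223, 2.219, 0.001]
wrist_force: [1.6, 0.9, 0.1]
grip_width: 0.095
grip_force: 0.0
```

Run:
```python
from h import *
print(get_state()['ee_pos'],delta([.494,-.257,.36],downrot(np.pi/2)))
```

```text
[0.37831357 0.12628068 0.37953458] (array([-38.31,  11.64,   1.96]), array([ 0.03, -0.  , -0.11]))
```

Call:
play_rows:
  plan:
    - [[-38,11.5,2,0,0,0,1],[-38,11.5,2,0,0,0,1],[-38,11.5,2,0,0,0,1],[-38,11.5,2,0,0,0,1],[-38,11.5,2,0,0,0,1],[-38,11.5,2,0,0,0,1],[-38,11.5,2,0,0,0,1],[-38,11.5,2,0,0,0,1],[-38,11.5,2,0,0,0,1],[-38,11.5,2,0,0,0,1],[-38,11.5,2,0,0,0,1],[-38,11.5,2,0,0,0,1]]

```text
t: 2.1
ee_pos: [0.4926, -0.253, 0.3589]
tcp_rot: [-2.225, -2.215, 0.0]
wrist_force: [0.2, 0.1, 0.0]
grip_width: 0.0951
grip_force: 0.0
```

Run:
```python
from h import *
print(pose()[0]); p,d,c=shot('wrist'); cv2.imwrite('pics/w1.png',cv2.resize(p,None,fx=1.4,fy=1.4)); np.savez('w1.npz',p=p,d=d,T=c['T'])
```

```text
[ 0.49261804 -0.25295384  0.35888116]
```

View pics/w1.png

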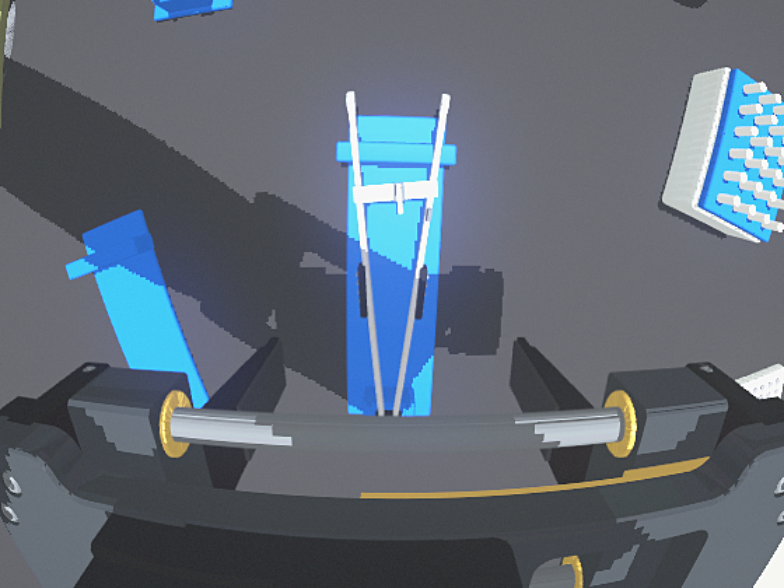

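The wrist view shows the tweezers with tips up: plates at (362,291) and (421,293), discs at (351,97) and (445,100), the slide on the tongue at (399,197) and the pointer at (429,213), all in displayed pixels at 1.4x scale. I'll measure the plates and discs.

```bash
cat >> h.py <<'E'
def fray(c,u,v):
    x,y=u-c['cx'],v-c['cy']; r=np.hypot(x,y); th=r/c['fx']; s=np.sin(th)/max(r,1e-9)
    return c['T'][:3,:3]@np.array([x*s,-y*s,-np.cos(th)])
def fplane(c,u,v,z):
    w=fray(c,u,v); o=c['T'][:3,3]; return o+w*(z-o[2])/w[2]
E
python3 - <<'E'
from h import *
f=np.load('w1.npz'); p,d=f['p'],f['d']; c=get_calibration('wrist'); c['T']=f['T']
g=p.max(2)
m=np.zeros(g.shape,np.uint8); m[180:235,245:315]=(g[180:235,245:315]<70)
k,l,st,ce=cv2.connectedComponentsWithStats(m)
pl=[]
for i in range(1,k):
    if st[i,4]>40:
        a,b,w,h,_=st[i]; print(st[i],ce[i],fplane(c,*ce[i],.047), fplane(c,ce[i][0],b,.047),fplane(c,ce[i][0],b+h,.047)); pl.append(fplane(c,*ce[i],.047))
# tips: bright pixels top rows
w=(p.min(2)>170); 
for lo,hi in [(240,265),(305,330)]:
    mm=np.zeros_like(w); mm[60:76,lo:hi]=w[60:76,lo:hi]; v,u=np.nonzero(mm); print('tip',u.mean(),v.min(),v.max(),d[v,u].mean(),fplane(c,u.mean(),v.min(),.045),fplane(c,u.mean(),v.mean(),.045))
cv2.imwrite('pics/w1c.png',cv2.resize(p[50:240,230:340],None,fx=5,fy=3.1,interpolation=cv2.INTER_NEAREST));
E
```

```text
tip 249.75757575757575 65 75 0.2782192 [ 0.46271152 -0.12401636  0.045     ] [ 0.46270153 -0.12904211  0.045     ]
tip 317.7843137254902 67 75 0.27154532 [ 0.52323846 -0.12610769  0.045     ] [ 0.52322086 -0.13002813  0.045     ]
```

View pics/w1c.png

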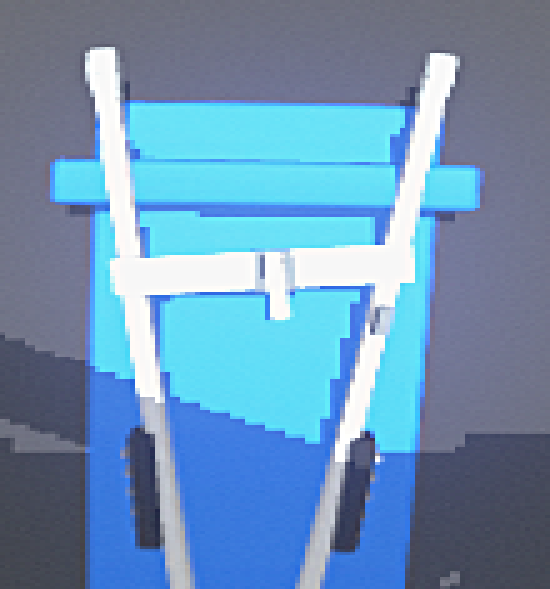

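The crop shows the plates at about (259,207) and (300.6,208) in raw pixels. The slide with its white line stub is at about (285.5,138) and the pointer at (306,153).

Run:
```python
from h import *
f=np.load('w1.npz'); c=get_calibration('wrist'); c['T']=f['T']
P=lambda u,v,z: fplane(c,230+u/5-.5+.1,50+v/3.1-.5+.16,z)
L,Rr=P(145,488,.047),P(353,490,.047); print(L,Rr,(L+Rr)/2)
print('outer',P(130,488,.045),P(370,490,.045))
tl,tr=P(104,48,.048),P(443,54,.048); m=(tl+tr)/2; print('tips',tl,tr,m); g=(L+Rr)/2
print('heading mid',np.degrees(np.arctan2(*(m-g)[1::-1])),'x-dir',np.degrees(np.arctan2((tr-tl)[1],(tr-tl)[0]))+90)
b1,b2=P(52,160,.035),P(480,168,.035); print('bar',b1,b2,np.degrees(np.arctan2((b2-b1)[1],(b2-b1)[0]))+90,(b1+b2)/2)
print('line',P(278,285,.057),'ptr',P(381,320,.057))
h=np.radians(88.3); print(delta([g[0],g[1],.36],downrot(h)))
```

```text
[ 0.46906603 -0.25486587  0.047     ] [ 0.50787001 -0.25559735  0.047     ] [ 0.48846802 -0.25523161  0.047     ]
outer [ 0.46606622 -0.25540429  0.045     ] [ 0.51116696 -0.25615753  0.045     ]
tips [ 0.46359524 -0.12468808  0.048     ] [ 0.5233031 -0.1266682  0.048    ] [ 0.49344917 -0.12567814  0.048     ]
heading mid 87.79814180814222 x-dir 88.10056537935525
bar [ 0.45239122 -0.15653554  0.035     ] [ 0.53148931 -0.15929457  0.035     ] 88.00226392205946 [ 0.49194027 -0.15791505  0.035     ]
line [ 0.4940132  -0.19357841  0.057     ] ptr [ 0.5118738  -0.20341757  0.057     ]
(array([-0.33, -0.4 , -0.09]), array([-0.08, -0.07,  1.53]))
```

Call:
play_rows:
  plan:
    - [[-0.3,-0.4,3,0,0,1.8,1],[-0.3,-0.4,6,0,0,1.8,1],[-0.3,-0.4,9,0,0,1.8,1],[-0.3,-0.4,10,0,0,1.8,1],[-0.3,-0.4,10,0,0,1.8,1],[-0.3,-0.4,10,0,0,1.8,1]]

```text
t: 2.65
ee_pos: [0.4889, -0.2542, 0.2603]
tcp_rot: [-2.257, -2.185, -0.0]
wrist_force: [0.2, 0.4, 0.5]
grip_width: 0.095
grip_force: 0.0
```

Run:
```python
from h import *
p,d,c=shot('wrist'); np.savez('w2.npz',p=p,d=d,T=c['T']); cv2.imwrite('pics/w2.png',cv2.resize(p,None,fx=1.4,fy=1.4))
print(pose()[:1],delta([.4886,-.256,.211],downrot(np.radians(88))))
```

```text
(array([ 0.48939239, -0.25474384,  0.26164548]),) (array([-0.12, -0.09,  5.06]), array([0.12, 0.07, 0.12]))
```

View pics/w2.png

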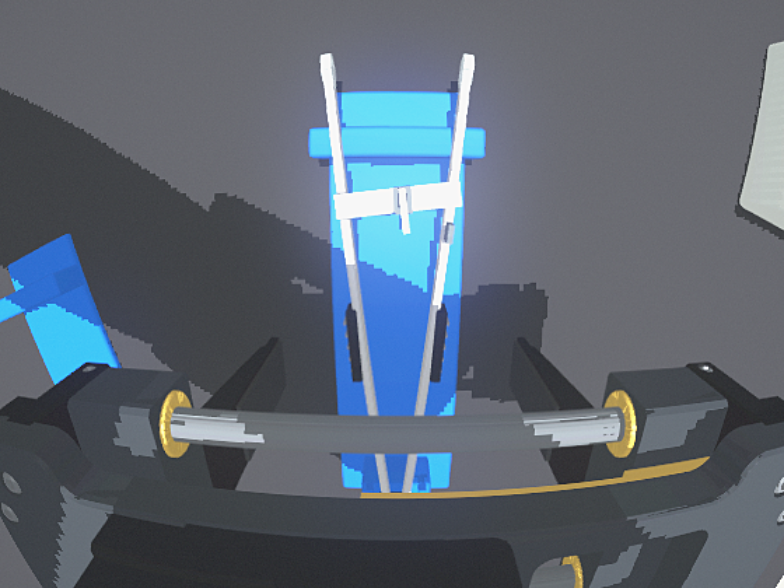

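The view confirms the tweezers are centred between the open fingers, with plates at (352,343) and (440,343). I'll descend and close to about 39 mm.

Call:
play_rows:
  plan:
    - [[-0.1,-0.1,2.5,0,0,0,1],[-0.1,-0.1,5.05,0,0,0,1],[-0.1,-0.1,5.05,0,0,0,0.4],[-0.1,-0.1,5.05,0,0,0,0.1],[-0.1,-0.1,5.05,0,0,0,-0.05],[-0.1,-0.1,5.05,0,0,0,-0.1],[-0.1,-0.1,5.05,0,0,0,-0.14],[-0.1,-0.1,5.05,0,0,0,-0.18],[-0.1,-0.1,5.05,0,0,0,-0.18],[-0.1,-0.1,5.05,0,0,0,-0.18],[-0.1,-0.1,5.05,0,0,0,-0.18],[-0.1,-0.1,5.05,0,0,0,-0.18]]
  newtons: 30

```text
t: 3.7
ee_pos: [0.4879, -0.2561, 0.2097]
tcp_rot: [2.258, 2.183, 0.001]
wrist_force: [0.2, 0.8, 2.5]
grip_width: 0.0397
grip_force: 7.3
```

Call:
play_rows:
  plan:
    - [[0,0,-1,0,0,0,-0.18],[0,0,-2,0,0,0,-0.18],[0,0,-3,0,0,0,-0.18],[0,0,-4,0,0,0,-0.18],[0,0,-5,0,0,0,-0.18],[0,0,-6,0,0,0,-0.18],[0,0,-6,0,0,0,-0.18],[0,0,-6,0,0,0,-0.18],[0,0,-6,0,0,0,-0.18]]

```text
t: 4.45
ee_pos: [0.4875, -0.2559, 0.2691]
tcp_rot: [-2.258, -2.183, 0.0]
wrist_force: [-0.6, -0.6, -0.8]
grip_width: 0.0388
grip_force: 7.0
```

Run:
```python
from h import *
p,d,c=shot('wrist'); np.savez('w3.npz',p=p,d=d,T=c['T']); cv2.imwrite('pics/w3.png',cv2.resize(p[0:260,150:430],None,fx=2.3,fy=2.3))
s=get_state();print(s['ee_pos'],s['wrist_force'],s['wrist_torque'],s['grip_width'],s['grip_force'])
h=np.radians(79);print(delta([.5576-.249*np.cos(h),.221-.249*np.sin(h),.271],downrot(h)))
```

```text
[ 0.48744835 -0.25584323  0.26867105] [-0.30191762  0.56711018 -0.88621558] [-0.00526964  0.02726577  0.0074548 ] 0.03953143893087201 7.048320025205612
(array([23.31,  1.48, -0.22]), array([-0.06, -0.03,  9.07]))
```

View pics/w3.png

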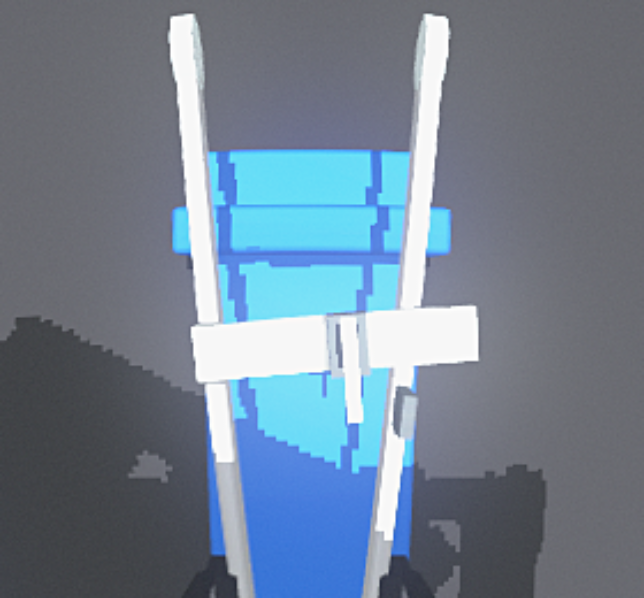

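The tweezers are off the rest and held. In the crop the line is at (352,370) and the pointer at (405,395), well short of the mark. I'll move to the pre-gate pose.

Call:
play_rows:
  plan:
    - [[2,0.1,0,0,0,0.8,-0.18],[4.2,0.3,0,0,0,1.6,-0.18],[6.4,0.5,0,0,0,2.5,-0.18],[8.6,0.6,0,0,0,3.4,-0.18],[10.8,0.8,0,0,0,4.3,-0.18],[13,0.9,-0.1,0,0,5.2,-0.18],[15.2,1,-0.1,0,0,6,-0.18],[17.4,1.1,-0.1,0,0,6.8,-0.18],[19.6,1.2,-0.1,0,0,7.6,-0.18],[21.5,1.4,-0.2,0,0,8.4,-0.18],[22.8,1.5,-0.2,0,0,9,-0.18],[23.3,1.5,-0.2,0,0,9.1,-0.18]]

```text
t: 5.5
ee_pos: [0.5103, -0.0221, 0.2705]
tcp_rot: [-2.422, -1.999, 0.001]
wrist_force: [-0.5, 0.4, -1.8]
grip_width: 0.0389
grip_force: 7.0
```

Call:
play_rows:
  plan:
    - [[0,0,0,0,0,0,-0.18],[0,0,0,0,0,0,-0.18],[0,0,0,0,0,0,-0.18]]

```text
t: 5.75
ee_pos: [0.5104, -0.0243, 0.271]
tcp_rot: [-2.425, -1.997, 0.001]
wrist_force: [-0.2, -0.7, -0.9]
grip_width: 0.0392
grip_force: 7.0
```

Run:
```python
from h import *
p,d,c=shot('wrist'); np.savez('w4.npz',p=p,d=d,T=c['T']); cv2.imwrite('pics/w4.png',cv2.resize(p[0:280,100:460],None,fx=2.1,fy=2.1))
s=get_state();print(s['ee_pos'],s['grip_width'],s['grip_force'])
h=np.radians(79);print(delta([.5576-.249*np.cos(h),.221-.249*np.sin(h),.231],downrot(h)))
```

```text
[ 0.51049558 -0.0243807   0.27112189] 0.039057010800750656 7.0474619418382645
(array([ 0.09, -0.06,  4.01]), array([-0.02,  0.01, -0.08]))
```

View pics/w4.png

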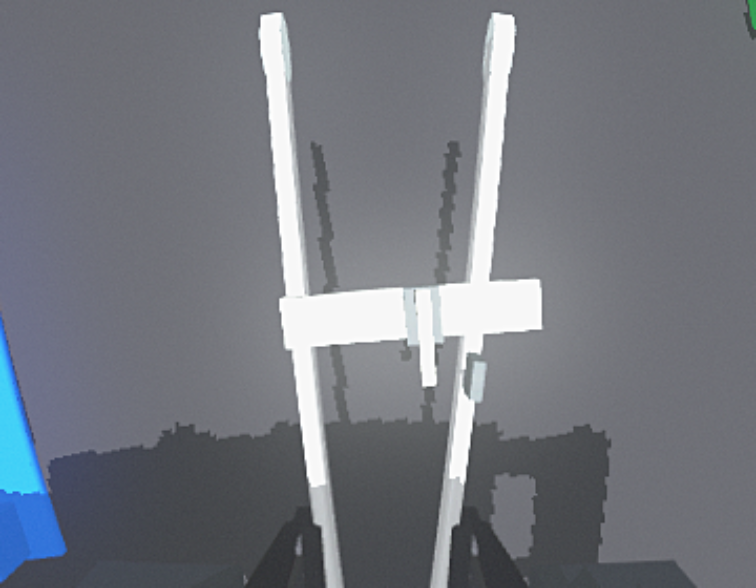

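The crop shows the discs at (274,40) and (502,40), the line at (428,340) and the pointer at (476,378). The gate is still out of view. I'll measure the discs in the tool frame and refine the tube and gate from the fixed cameras.

```bash
cat >> h.py <<'E'
def fpt(c,d,u,v):
    w=fray(c,u,v); a=-c['T'][:3,2]; k=int(round(v)),int(round(u)); return c['T'][:3,3]+w*d[k]/(w@a)
E
python3 - <<'E'
from h import *
f=np.load('w4.npz'); d=f['d']; c=get_calibration('wrist'); c['T']=f['T']
p0,r,s=pose(); 
for n,u,v in [('dl',271,30),('dr',505,30),('leg l',290,210),('leg r',484,210),('leg l near',312,430),('leg r near',463,430),('line',429,360),('ptr',476,365),('tongueL',320,325),('tongueR',520,305)]:
    q=fpt(c,d,100+u/2.1,v/2.1); t=r.inv().apply(q-p0)*1000; print(n,q.round(4),'tool',t.round(1), 'rel grip z',(171-t[2]).round(1))
# fixed cameras: fresh, tube cap / lintel
for n in ['scene','side']:
    g=np.load(n+'0.npz'); p,dd=g['p'],g['d']; c=get_calibration(n); W=cloud(c,dd)
    H,S,V=cv2.split(cv2.cvtColor(p,cv2.COLOR_BGR2HSV))
    m=(abs(H.astype(int)-110)<12)&(S>110)&(abs(W[...,0]-.557)<.03)&(abs(W[...,1]-.22)<.03)
    v,u=np.nonzero(m); 
    w=c['T'][:3,:3]@np.array([(u.mean()-c['cx'])/c['fx'],-(v.mean()-c['cy'])/c['fy'],-1]); o=c['T'][:3,3]; 
    print(n,'cap',len(u),(o+w*(.0745-o[2])/w[2]).round(4))
    m=(H<15)&(S>180)&(V>120)&(abs(W[...,0]-.55)<.12)&(abs(W[...,1]-.18)<.08); v,u=np.nonzero(m)
    P=W[m]; L=P[P[:,2]>.09]; rr=cv2.minAreaRect(L[:,:2].astype(np.float32)*1000); print('lintel',np.array(rr[0]).round(1),round(rr[2],2),L[:,2].max())
E
```

```text
dl [0.5118 0.1037 0.1111] tool [126.  -23.2 160. ] rel grip z 11.0
dr [0.5592 0.0949 0.1101] tool [126.4  24.9 161. ] rel grip z 10.0
leg l [0.5082 0.0648 0.1091] tool [ 87.1 -19.3 162.1] rel grip z 8.9
leg r [0.5474 0.0572 0.1088] tool [ 87.2  20.6 162.3] rel grip z 8.7
leg l near [0.5026 0.0175 0.1072] tool [ 39.7 -15.7 163.9] rel grip z 7.1
leg r near [0.535  0.0116 0.1083] tool [ 40.   17.2 162.8] rel grip z 8.2
line [0.53   0.0306 0.1231] tool [ 57.7   8.6 148.1] rel grip z 22.9
ptr [0.5389 0.0275 0.1205] tool [ 56.4  18.  150.6] rel grip z 20.4
tongueL [0.51   0.0403 0.1141] tool [ 63.4 -12.8 157. ] rel grip z 14.0
tongueR [0.5504 0.0369 0.1145] tool [ 67.9  27.4 156.6] rel grip z 14.4
scene cap 20 [0.5547 0.2188 0.0745]
lintel [551.2 175.5] 79.61 0.10637302464037046
side cap 38 [0.5573 0.2184 0.0745]
lintel [548.5 177.3] 79.02 0.1077642111105015
```

Call:
play_rows:
  plan:
    - [[0,0,1,0,0,0,-0.18],[0,0,2,0,0,0,-0.18],[0,0,3,0,0,0,-0.18],[0,0,4.1,0,0,0,-0.18],[1,0,4.1,0,0,0,-0.18],[2,0,4.1,0,0,0,-0.18],[3,0,4.1,0,0,0,-0.18],[4,0,4.1,0,0,0,-0.18],[4,0,4.1,0,0,0,-0.18],[4,0,4.1,0,0,0,-0.18]]

```text
t: 6.63
ee_pos: [0.5186, 0.0166, 0.2309]
tcp_rot: [2.422, 1.999, 0.001]
wrist_force: [-0.4, -0.5, -0.7]
grip_width: 0.0394
grip_force: 7.0
```

Run:
```python
from h import *
s=get_state();print(s['ee_pos'],s['grip_width'],s['grip_force'])
p,d,c=shot('side'); q,e,c2=shot('scene'); np.savez('s5.npz',p=p,d=d,q=q,e=e)
a=cv2.resize(p[200:320,190:320],None,fx=3,fy=3); b=cv2.resize(q[190:310,290:420],None,fx=3,fy=3); cv2.imwrite('pics/s5.png',np.hstack([a,b]))
```

```text
[0.51860223 0.01655916 0.23094894] 0.03941060975917492 7.047656178474426
```

View pics/s5.png

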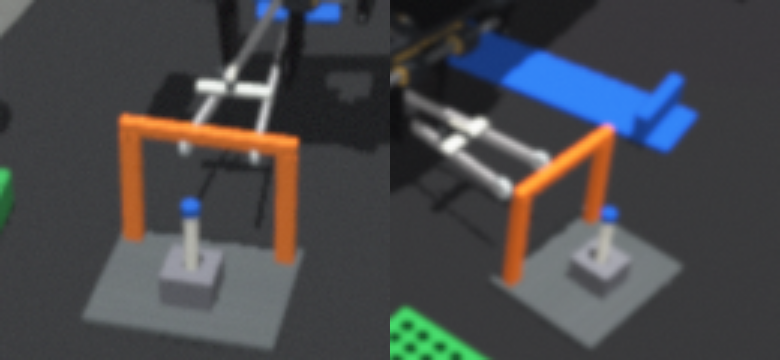

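The picture shows the discs just before the gate, inside the posts and below the lintel, at (185,147) and (255,157) in the left half. I'll check lateral alignment with rays, then insert.

Run:
```python
from h import *
def ray(n,u,v,z):
    c=get_calibration(n); w=c['T'][:3,:3]@np.array([(u-c['cx'])/c['fx'],-(v-c['cy'])/c['fy'],-1]); o=c['T'][:3,3]; return o+w*(z-o[2])/w[2]
p0,r,s=pose()
for n,pts in [('side',[('dl',190+255/3,200+157/3,.06),('dr',190+185/3,200+147/3,.06),('cap',190+191/3,200+207/3,.0745)]),('scene',[('dl',290+153/3,190+157/3,.06),('dr',290+113/3,190+185/3,.06),('cap',290+220/3,190+214/3,.0745)])]:
    for k,u,v,z in pts:
        q=ray(n,u,v,z); print(n,k,q.round(4),'tool',(r.inv().apply(q-p0)*1000).round(1))
```

```text
side dl [0.5186 0.1433 0.06  ] tool [125.3 -24.1 170.6]
side dr [0.5663 0.134  0.06  ] tool [125.2  24.5 170.7]
side cap [0.5563 0.219  0.0745] tool [206.7  -1.6 156.2]
scene dl [0.5074 0.1398 0.06  ] tool [119.7 -34.5 170.6]
scene dr [0.5579 0.1304 0.06  ] tool [120.1  16.9 170.7]
scene cap [0.5544 0.2206 0.0745] tool [207.9  -3.8 156.1]
```

Call:
play_rows:
  plan:
    - [[1,-0.1,0,0,0,0,-0.18],[2,-0.2,0,0,0,0,-0.18],[3,-0.2,0,0,0,0,-0.18],[4,-0.2,0,0,0,0,-0.18],[5,-0.2,0,0,0,0,-0.18],[6,-0.2,0,0,0,0,-0.18],[7,-0.2,0,0,0,0,-0.18],[7.8,-0.2,0,0,0,0,-0.18],[8.2,-0.2,0,0,0,0,-0.18],[8.2,-0.2,0,0,0,0,-0.18],[8.2,-0.2,0,0,0,0,-0.18],[8.2,-0.2,0,0,0,0,-0.18]]

```text
t: 7.73
ee_pos: [0.5319, 0.0963, 0.2302]
tcp_rot: [-2.425, -1.997, 0.001]
wrist_force: [-0.0, -0.9, -0.7]
grip_width: 0.039
grip_force: 7.0
```

Run:
```python
from h import *
s=get_state();print(s['ee_pos'],s['grip_width'],s['grip_force'],s['wrist_force'])
p,d,c=shot('side'); w,e,c2=shot('wrist'); np.savez('s6.npz',p=p,d=d,w=w,e=e,T=c2['T'])
a=cv2.resize(p[225:325,200:310],None,fx=3.6,fy=5); b=cv2.resize(w[0:250,200:370],(400,500)); cv2.imwrite('pics/s6.png',np.hstack([a,b]))
```

```text
[0.53188507 0.09627145 0.23022339] 0.03902585020412204 7.047777995467186 [-0.01909291 -0.93909959 -0.66642887]
```

View pics/s6.png

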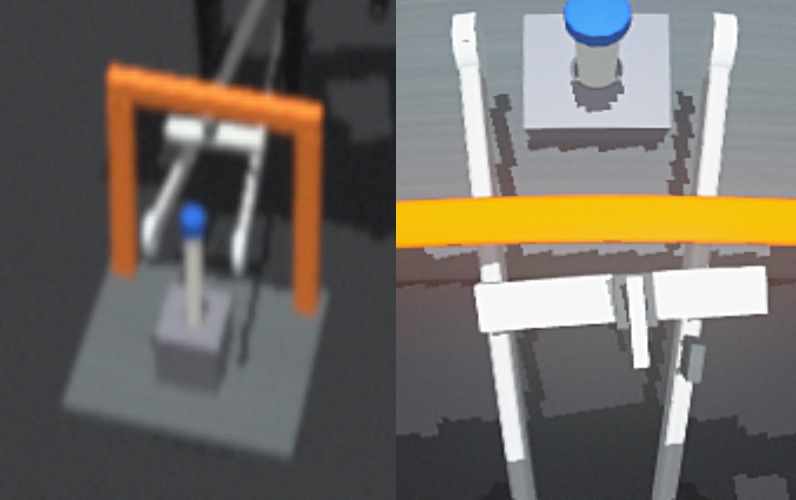

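The discs stand one on each side of the tube, visible at (150,235) and (240,245) in the side view and (465,40) and (722,40) in the wrist view, with the cap at (598,20). I'll compute the offsets and the remaining distance from pointer to line.

```bash
cat > gap.py <<'E'
from h import *
f=np.load('s6.npz') ; c=get_calibration('wrist'); c['T']=f['T']; p0,r,s=pose()
X=lambda u,v:(200+(u-396)/2.353,v/2)
for k,u,v,z in [('dl top',466,38,.0695),('dr top',721,38,.0695),('cap top',598,14,.078),('line',639,350,.077),('line root',635,280,.077),('ptr',694,350,.077),('tongueL',478,305,.075),('tongueR',768,290,.075)]:
    q=fplane(c,*X(u,v),z); print(k,X(u,v),q.round(4),(r.inv().apply(q-p0)*1000).round(1), (r.inv().apply(fpt(c,f['e'],*X(u,max(v,2)))-p0)*1000).round(1))
w=f['w']
for v in (172,176,180): print(v,w[v,285:345].min(1).tolist())
E
python3 gap.py
```

```text
dl top (229.74925626859329, 19.0) [0.5332 0.2221 0.0695] [124.  -22.9 160.8] [123.4 -22.7 159.1]
dr top (338.121546961326, 19.0) [0.5792 0.2132 0.0695] [124.   23.9 160.8] [123.8  23.8 160.2]
cap top (285.8478538036549, 7.0) [0.5573 0.2194 0.078 ] [125.9   1.3 152.3] [125.7   1.3 151.5]
line (303.27241818954525, 175.0) [0.5509 0.1487 0.077 ] [ 55.3   8.6 153.3] [ 56.3   8.3 147.7]
line root (301.5724606884828, 140.0) [0.5529 0.1632 0.077 ] [ 69.9   7.8 153.3] [ 70.3   7.4 146.7]
ptr (326.6468338291543, 175.0) [0.5606 0.1469 0.077 ] [ 55.4  18.4 153.3] [ 55.8  18.1 150.7]
tongueL (234.8491287717807, 152.5) [0.5247 0.1633 0.075 ] [ 64.6 -20.  155.3] [ 64.5 -20.3 157.1]
tongueR (358.09604759881, 145.0) [0.5762 0.1568 0.075 ] [ 68.1  31.8 155.3] [ 62.6  49.  229.7]
172 [101, 100, 95, 99, 99, 99, 99, 100, 99, 84, 80, 77, 76, 93, 80, 227, 255, 248, 247, 247, 252, 255, 52, 71, 80, 78, 75, 78, 104, 100, 94, 96, 110, 137, 145, 211, 128, 80, 88, 93, 116, 143, 136, 121, 118, 100, 103, 93, 95, 97, 94, 97, 96, 96, 95, 96, 95, 96, 94, 94]
176 [97, 102, 99, 97, 97, 96, 98, 97, 100, 96, 98, 101, 98, 95, 88, 142, 255, 251, 247, 247, 251, 255, 140, 65, 76, 76, 76, 79, 72, 100, 96, 98, 124, 130, 153, 245, 109, 78, 84, 95, 138, 151, 145, 143, 148, 140, 109, 90, 95, 94, 94, 92, 94, 92, 94, 93, 92, 96, 94, 92]
180 [94, 95, 97, 96, 97, 93, 94, 97, 93, 96, 96, 96, 95, 97, 90, 81, 255, 252, 247, 247, 249, 255, 211, 63, 71, 76, 73, 74, 71, 96, 93, 105, 134, 132, 214, 206, 67, 81, 86, 107, 151, 149, 147, 149, 147, 137, 86, 89, 94, 93, 95, 93, 92, 92, 91, 90, 90, 92, 88, 93]
```

Well centred, with about 10 mm from pointer to line. I'll squeeze slowly, stopping short first.

Call:
play_rows:
  plan:
    - [[0.1,0,0,0,0,0,-0.19],[0.1,0,0,0,0,0,-0.2],[0.1,0,0,0,0,0,-0.21],[0.1,0,0,0,0,0,-0.22],[0.1,0,0,0,0,0,-0.23],[0.1,0,0,0,0,0,-0.24],[0.1,0,0,0,0,0,-0.25],[0.1,0,0,0,0,0,-0.26],[0.1,0,0,0,0,0,-0.27],[0.1,0,0,0,0,0,-0.28],[0.1,0,0,0,0,0,-0.28],[0.1,0,0,0,0,0,-0.28]]

```text
t: 8.83
ee_pos: [0.5322, 0.0975, 0.2304]
tcp_rot: [2.425, 1.998, 0.0]
wrist_force: [-0.2, 0.2, -0.9]
grip_width: 0.0343
grip_force: 9.9
```

```bash
cat > look.py <<'E'
from h import *
import sys
s=get_state();print(s['ee_pos'],s['grip_width'],s['grip_force'],s['wrist_force'])
w,e,c=shot('wrist'); np.savez('s7.npz',w=w,e=e,T=c['T'])
p0,r,_=pose()
for v in (168,172,176,180,184): 
    g=w[v].min(1).astype(int); k=np.nonzero(g[270:340]>225)[0]+270; 
    print(v,'bright',k.tolist(),g[296:336].tolist())
E
python3 look.py; python3 -c "
import numpy as np,cv2; w=np.load('s7.npz')['w']; cv2.imwrite('pics/s7.png',cv2.resize(w[0:200,210:350],(560,600),interpolation=cv2.INTER_NEAREST))"
```

```text
[0.5321562  0.09746072 0.23036295] 0.03425996503138102 9.933904856443405 [-0.16238361  0.19111838 -0.90307628]
168 bright [309, 310, 311, 312, 313, 314] [101, 100, 104, 84, 81, 80, 83, 84, 83, 81, 77, 69, 113, 255, 251, 247, 247, 250, 255, 125, 76, 84, 84, 81, 107, 168, 93, 96, 101, 99, 101, 100, 100, 98, 98, 100, 97, 99, 96, 100]
172 bright [309, 310, 311, 312, 313, 314] [103, 74, 78, 79, 81, 81, 79, 82, 80, 81, 76, 68, 96, 255, 252, 247, 247, 249, 255, 201, 70, 124, 155, 139, 142, 143, 136, 110, 98, 99, 96, 100, 99, 98, 97, 96, 99, 98, 97, 97]
176 bright [309, 310, 311, 312, 313, 314] [99, 101, 76, 75, 87, 79, 80, 81, 82, 78, 80, 95, 93, 255, 252, 247, 247, 249, 255, 199, 69, 152, 146, 143, 146, 149, 148, 101, 93, 101, 100, 97, 98, 95, 95, 96, 96, 96, 97, 94]
180 bright [309, 310, 311, 312, 313, 314, 315] [100, 96, 97, 97, 98, 103, 75, 75, 79, 78, 74, 70, 75, 242, 255, 248, 247, 247, 253, 255, 74, 151, 149, 147, 151, 150, 132, 87, 95, 98, 96, 97, 95, 96, 96, 96, 96, 96, 93, 94]
184 bright [310, 311, 312, 313, 314, 315] [96, 95, 93, 98, 98, 98, 88, 73, 76, 72, 76, 71, 73, 200, 255, 255, 254, 255, 255, 246, 102, 145, 145, 145, 143, 146, 98, 90, 91, 95, 94, 93, 90, 93, 95, 93, 95, 96, 91, 91]
```

View pics/s7.png

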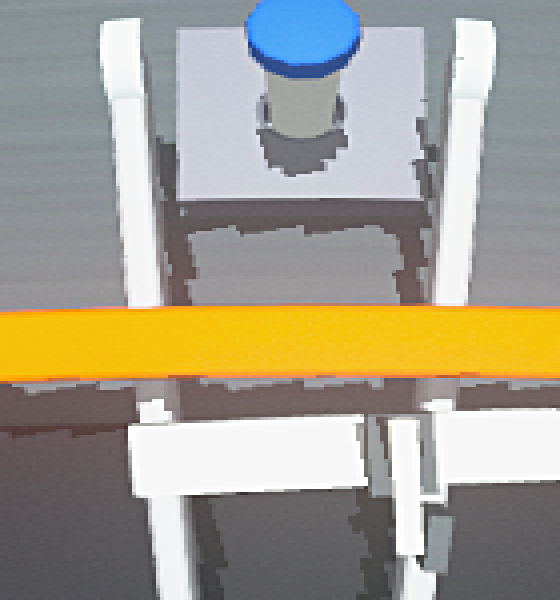

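The squeeze is nearly there. In raw pixels the line is at column 312 and the pointer at 319.7, about 3.3 mm apart, with the discs clear of the tube. I need about 2.4 mm more closing.

Call:
play_rows:
  plan:
    - [[0,0,0,0,0,0,-0.285],[0,0,0,0,0,0,-0.29],[0,0,0,0,0,0,-0.295],[0,0,0,0,0,0,-0.3],[0,0,0,0,0,0,-0.305],[0,0,0,0,0,0,-0.31],[0,0,0,0,0,0,-0.315],[0,0,0,0,0,0,-0.32],[0,0,0,0,0,0,-0.325],[0,0,0,0,0,0,-0.328],[0,0,0,0,0,0,-0.328],[0,0,0,0,0,0,-0.328]]

```text
t: 9.88
ee_pos: [0.5322, 0.0975, 0.2303]
tcp_rot: [2.425, 1.998, 0.0]
wrist_force: [0.7, -0.4, -1.1]
grip_width: 0.032
grip_force: 11.9
```

```bash
sed -i 's/(168,172,176,180,184)/(172,178,184,188,192,196)/' look.py; python3 look.py
python3 - <<'E'
from h import *
w=np.load('s7.npz')['w']; p,d,c=shot('side')
a=cv2.resize(w[0:200,210:350],(420,600),interpolation=cv2.INTER_NEAREST); b=cv2.resize(p[235:305,205:305],(375,600)); cv2.imwrite('pics/s8.png',np.hstack([a,b]))
E
```

```text
[0.53215381 0.0974643  0.2303487 ] 0.03202155067223312 11.911202520132065 [ 0.69396609 -0.43232049 -1.06853105]
172 bright [313, 314, 315, 316, 317, 318, 319] [99, 99, 95, 101, 75, 75, 79, 77, 75, 72, 94, 132, 130, 148, 112, 75, 107, 255, 252, 247, 247, 248, 254, 254, 70, 89, 94, 97, 96, 99, 95, 92, 99, 94, 96, 96, 96, 98, 95, 96]
178 bright [313, 314, 315, 316, 317, 318, 319] [98, 102, 71, 70, 76, 77, 73, 79, 71, 79, 85, 140, 153, 147, 79, 77, 82, 244, 254, 248, 247, 248, 254, 255, 69, 90, 95, 94, 97, 93, 95, 94, 94, 92, 95, 92, 96, 93, 96, 92]
184 bright [308, 313, 314, 315, 316, 317, 318, 319] [93, 95, 91, 75, 72, 76, 74, 72, 69, 83, 121, 121, 245, 133, 73, 75, 68, 229, 255, 254, 253, 255, 255, 255, 69, 90, 93, 90, 95, 92, 94, 92, 92, 93, 92, 91, 92, 89, 91, 92]
188 bright [308, 309] [94, 96, 93, 98, 68, 70, 70, 70, 68, 61, 130, 128, 236, 255, 215, 90, 138, 142, 141, 140, 146, 151, 85, 89, 91, 91, 90, 92, 92, 90, 94, 90, 93, 91, 89, 90, 91, 91, 90, 90]
192 bright [308, 309, 310, 311, 312, 313, 314] [89, 96, 69, 72, 68, 69, 68, 65, 92, 94, 125, 149, 232, 247, 242, 241, 242, 246, 243, 178, 72, 85, 88, 90, 89, 90, 87, 87, 88, 88, 89, 89, 89, 87, 87, 88, 88, 89, 87, 88]
196 bright [308, 309, 310, 311, 312, 313, 314] [92, 90, 78, 66, 68, 67, 64, 61, 74, 117, 125, 112, 240, 247, 241, 240, 239, 246, 240, 103, 79, 86, 91, 87, 89, 90, 87, 88, 86, 88, 88, 88, 89, 85, 87, 87, 88, 89, 88, 88]
```

View pics/s8.png

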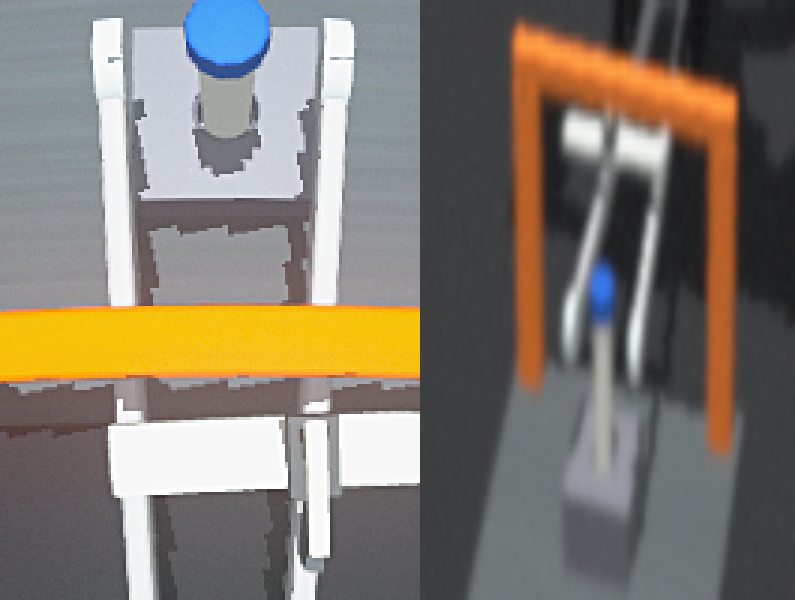

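The pointer is now under the line: line column about 315.5 after parallax correction, pointer about 315, with both discs clear of the tube. I'll hold.

Call:
play_rows:
  plan:
    - [[0,0,0,0,0,0,-0.328],[0,0,0,0,0,0,-0.328],[0,0,0,0,0,0,-0.328],[0,0,0,0,0,0,-0.328],[0,0,0,0,0,0,-0.328],[0,0,0,0,0,0,-0.328],[0,0,0,0,0,0,-0.328],[0,0,0,0,0,0,-0.328],[0,0,0,0,0,0,-0.328],[0,0,0,0,0,0,-0.328],[0,0,0,0,0,0,-0.328],[0,0,0,0,0,0,-0.328]]

```text
t: 10.98
ee_pos: [0.5321, 0.0975, 0.2303]
tcp_rot: [-2.425, -1.998, 0.0]
wrist_force: [0.1, 0.2, -0.7]
grip_width: 0.0319
grip_force: 11.9
```

Call:
play_rows:
  plan:
    - [[0,0,0,0,0,0,-0.328],[0,0,0,0,0,0,-0.328],[0,0,0,0,0,0,-0.328],[0,0,0,0,0,0,-0.328],[0,0,0,0,0,0,-0.328],[0,0,0,0,0,0,-0.328],[0,0,0,0,0,0,-0.328],[0,0,0,0,0,0,-0.328],[0,0,0,0,0,0,-0.328],[0,0,0,0,0,0,-0.328],[0,0,0,0,0,0,-0.328],[0,0,0,0,0,0,-0.328]]

```text
t: 11.98
ee_pos: [0.5321, 0.0975, 0.2303]
tcp_rot: [-2.425, -1.998, 0.0]
wrist_force: [-0.5, 1.1, -1.3]
grip_width: 0.032
grip_force: 11.9
```

Call:
play_rows:
  plan:
    - [[0,0,0,0,0,0,-0.328],[0,0,0,0,0,0,-0.328],[0,0,0,0,0,0,-0.328],[0,0,0,0,0,0,-0.328],[0,0,0,0,0,0,-0.328],[0,0,0,0,0,0,-0.328],[0,0,0,0,0,0,-0.328],[0,0,0,0,0,0,-0.328],[0,0,0,0,0,0,-0.328],[0,0,0,0,0,0,-0.328],[0,0,0,0,0,0,-0.328],[0,0,0,0,0,0,-0.328]]

```text
t: 12.98
ee_pos: [0.5321, 0.0974, 0.2303]
tcp_rot: [-2.425, -1.998, 0.0]
wrist_force: [0.7, -0.2, -1.0]
grip_width: 0.032
grip_force: 11.9
```

Call:
play_rows:
  plan:
    - [[0,0,0,0,0,0,-0.328],[0,0,0,0,0,0,-0.328],[0,0,0,0,0,0,-0.328],[0,0,0,0,0,0,-0.328],[0,0,0,0,0,0,-0.328],[0,0,0,0,0,0,-0.328],[0,0,0,0,0,0,-0.328],[0,0,0,0,0,0,-0.328],[0,0,0,0,0,0,-0.328],[0,0,0,0,0,0,-0.328],[0,0,0,0,0,0,-0.328],[0,0,0,0,0,0,-0.328]]

```text
t: 13.98
ee_pos: [0.5321, 0.0975, 0.2303]
tcp_rot: [2.425, 1.998, 0.0]
wrist_force: [0.0, 0.5, -0.9]
grip_width: 0.032
grip_force: 11.9
```

```bash
python3 look.py | cut -c1-150; python3 -c "
from station import *
print(job_done())"
```

```text
[0.53214011 0.09745246 0.23033441] 0.032007998747052284 11.92075565457344 [ 0.04146354  0.52771074 -0.88022758]
172 bright [313, 314, 315, 316, 317, 318, 319] [97, 97, 96, 102, 77, 76, 77, 81, 78, 73, 95, 129, 136, 148, 113, 75, 108, 255, 252, 247, 247, 248, 254
178 bright [313, 314, 315, 316, 317, 318, 319] [96, 98, 75, 74, 74, 75, 76, 73, 74, 78, 86, 138, 160, 147, 78, 80, 85, 245, 254, 248, 247, 248, 254, 2
184 bright [308, 313, 314, 315, 316, 317, 318, 319] [95, 93, 96, 68, 70, 73, 73, 71, 71, 80, 119, 121, 243, 131, 73, 78, 65, 229, 255, 254, 253, 255, 
188 bright [308, 309] [91, 92, 92, 96, 68, 68, 73, 69, 67, 59, 131, 130, 237, 255, 217, 64, 143, 142, 141, 142, 145, 147, 81, 90, 89, 91, 91, 92, 86, 
192 bright [308, 309, 310, 311, 312, 313, 314] [92, 96, 72, 68, 67, 73, 68, 67, 91, 94, 123, 158, 232, 247, 242, 241, 242, 246, 243, 174, 73, 86, 86, 
196 bright [308, 309, 310, 311, 312, 313, 314] [91, 91, 83, 65, 67, 65, 68, 65, 75, 119, 124, 113, 240, 247, 242, 239, 240, 246, 241, 101, 79, 90, 88,
the job is handed in; nothing more can be done
None
```

The job is handed in with no verdict returned: the tweezers are through the gate with the discs either side of the standing tube and clear of it, and the pointer measured within about 0.5 mm of the white line for 4 s and still held there, at about 14 s of the 48 s allowed.

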